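# Fit the drive spindle into the rotator's slotted coupling

### The arm

A 6-joint arm with a two-finger parallel gripper is mounted at the origin on the work surface. World frame = base frame: x ahead of the robot, y to its left, z up, the work surface at z = 0. Lengths are in m, angles in rad, forces in N, time in s.
With the tool pointing down it reaches from about 0.35 to 0.875 m from the base axis. Payload 4.2 kg.
Tool frame: the origin (TCP) lies between the finger pads; the fingertips stand 8 mm ahead of it and the grasp point (between the pads) lies 11 mm behind it; z points along the fingers, y is the line along which they close (so a half turn about z gives the same grasp; the last joint's range is limited). The gripper opens to 87 mm and grips with 3 to 60 N. Pads are 19 mm wide; open, the fingers measure 117 mm over their backs; the gripper's body (75 mm by 190 mm) begins 51 mm behind the grasp point.
Start: joints at [1.425, 0.385, 0.008, 0, -1.194, -0.259], TCP at [0.246, 0.574, 0.231] pointing down, gripper open.
Joint ranges: [-3.14, 3.14], [-1.21, 2.06], [-1.07, 1.41], [-3.16, 2.05], [-2.99, -0.16], [-3.1, 3.1]. Speed limits (rad/s): [2.79, 2.79, 3.14, 3.14, 3.14, 3.14].

### API

Orientations are given as a unit quaternion [w, x, y, z].
In Python, from rig import ctrl, grab_frame, camera_info gives the robot as it stands.
- The arm moves only by the shell command python3 -m handwheel 'ROWS' [OPENING]. ROWS is JSON, a list of rows, each an object of numbers: "dx", "dy", "dz": the shift along the tool's x, y, z in cm; "wx", "wy", "wz": the turn, a rotation vector about the tool's x, y, z in degrees. A call has 1 to 20 rows; each row shifts and turns the commanded pose from where the row before left it, along the tool's axes as they then stand; what a row does not reach is not made up. A row lasts 1/8 s, in which the tool goes at most 62.5 mm and 10.7 degrees, less where a joint would pass 70% of its speed; a pose out of reach is approached as far as the arm can. A call is refused whole if a number of a shift passes 6.25 or a number of a turn 10.7, either way. A call with a gripper value outside its range is refused whole. OPENING is the finger opening in cm, from 0 to 8.7, set as the call begins (- or left out, the last holds). The fingers move at their own pace and stop on an object; the grip force is fixed at half the most. Time passes only in rows, so rows that do not move let the fingers close. It gives the time, the measured TCP pose, the force, the opening and the grip force at its end, in the units of the state.
- ctrl.get_obs(): the state, without advancing time (a new reading comes with each control period).
- grab_frame(name): name is "scene" or "top"; returns (picture, depth): 384x512x3 uint8, blue, green, red; 384x512 float32, m along the optical axis (not along the pixel's ray), 0 where there is no reading.
- camera_info(name): a dict with "fovy" (degrees; the focal length in pixels is half the picture's height over the tangent of half this angle, whatever the lens; pixels are square), "cx", "cy" (the principal point, pixels), "camera_from_world" (4x4, takes a point from world to camera coordinates). Camera axes: x right, y down, z forward; pixel columns grow to the right and rows downward; lengths in m; the calibration is good to about 2 mm. A picture is of the moment at which its call begins. camera_info takes no time and is no camera call.
- ctrl.job_done(): hands the job in; it is judged then, once.
The state is a dict: "t": time; "joint_pos": joint angles; "joint_vel": joint speeds; "joint_efforts": joint torques, N m; "ee_pos": TCP position; "eef_rot": TCP orientation; "wrist_force": force on the tool from outside, world axes, zero at the start; "moment": the same for the moment, N m; "grip_width": finger opening in m; "grip_force": force on a finger pad.
Only numpy, scipy, OpenCV 4.12 (cv2) and the standard library are available. Lean on these libraries where they do the work, as an engineer would, in place of code of your own. Each camera call takes 0.05 s, during which the arm holds its last target. There are 200 camera calls.

### The job

Take the drive spindle with the flat wing grip from the stand and fit it into the bore in the top of the low, square rotator block: press lightly and turn it by feel until its tongue finds the slot of the clamped coupling, then seat it fully home with its flange flush on the block and let go. Be gentle: do not force it down or turn it against the coupling with more than 25 N, and leave everything else where it is.

Things in the scene. Friction and masses are not known exactly. Their poses are not given: they have to be found in the camera images.
- spindle: Loose aluminium drive spindle with a flat wing grip, hanging by its flange in a hole of the stand. Origin: on its axis at the flange's underside, z up. Flange 34 mm across, z 0 to 6 mm. Wing: bar 12 mm thick (y), 38 mm long (x), z 6 to 36 mm; grip it across the 12 mm. Shank below: 20 mm round to z -22 mm, chamfered foot. 0.1 to 0.16 kg. A half turn makes no difference.
- spindle_tip (a point): End of the spindle's flat steel tongue, on the axis 31 mm below the spindle's origin. The tongue, below the shank (z -22 to -31 mm), is 16 mm long along the spindle's x, the same way as the wing, and 5 mm thick along y.
- round_spindle: Look-alike that stays in the stand's other hole: same flange and shank, but a round 30 mm head, 22 mm high, and a round end instead of the tongue. Origin as for the spindle. Bystander.
- stand: Fixed black block 180 mm (x) x 70 mm (y) x 40 mm tall with two through holes of 25 mm, at x = -45 and +45 mm on its centre line. Origin: centre of its underside. The flanges lie on its top (a hanging spindle's origin is at 40 mm); either hole may hold the winged spindle.
- mount: Fixed gold rotator block: foot 110 mm (x) x 80 mm (y), top 80 x 78 mm at height 60 mm with one vertical round bore in its centre. Origin: centre of its underside, under the bore; z up. Spindle home: flange on the top, spindle's origin 60 mm above this origin. Tongue lying across the slot: it stands at about 68 mm and can be pressed no lower than 63 mm.
- mount_bore (a point): Centre of the bore's mouth, on the block's top, 60 mm above the block's origin. Bore 21.5 mm across with a 2 mm chamfer, 22 mm deep; the coupling lies below it.
- mount_coupling (a point): Point on the bore's axis 37 mm above the block's origin: the flat top of a steel coupling with a straight slot across it, 7.4 mm wide, 11 mm deep, open-ended. Clamped: it does not turn. The slot points anywhere within 0.7 rad (40 degrees) of the block's x axis, either side. This angle is not measured; the axes given here are the block's. The tongue enters when within about 0.1 rad.
- coupling_stop (a point): Point on the bore's axis, 32 mm above the block's origin: how far the coupling's top can be pushed down. The coupling is sprung: it gives way downward by up to 5 mm: 3 N at first, 5.5 N at 5 mm, then a hard stop. When the tongue drops into the slot the coupling springs back up and its push on the spindle vanishes. This point and its axes belong to the block and do not move.
- bottle: Closed clear laboratory bottle, blue cap, 70 mm across and about 110 mm tall. Bystander. Origin: centre of its underside.
- lens_ring: Small black ring, 32 mm across, 12 mm high, lying between the stand and the block. Bystander. Origin: centre of its underside.
- post: Plain upright steel post, 25 mm across, 60 mm tall, between the stand and the block. Bystander. Origin: centre of its underside.
- mirror_mount: Mirror in a small black upright holder on a gold 50 x 50 mm foot, 61 mm tall. Bystander. Origin: centre of its underside.
- driver: Screwdriver with red handle lying on the table, 160 mm long. Bystander. Origin: under its middle.
- lens_tube: Upright black tube, 36 mm across, 70 mm tall. Bystander. Origin: centre of its underside.
- beaker: Small glass beaker, 70 mm across, 80 mm tall. Bystander. Origin: centre of its underside.
Not all that is in view belongs to the job. Leave any green or red look-alike of the spindle alone.

How it is judged:
At the end, for the whole second after the job is handed in: The winged spindle stands upright (within 0.05 rad) in the rotator block's bore, on its axis within 2.5 mm, its flange on the block's top (origin 58 to 61.5 mm above the block's origin), at rest and released (z of spindle in the frame of mount between 0.058 and 0.0615 m and horizontal distance between spindle and mount below 0.0025 m and angle between spindle's own z axis and vertical below 0.05 rad and linear speed of spindle below 0.01 m/s); the robot touches nothing.
It fails at once if the spindle presses on the rotator block or its coupling with more than 25 N (contact force between spindle and mount above 25 N).
It fails at once if the round spindle or another bystander is moved by more than 20 mm (distance of any of round_spindle, bottle, lens_ring, post, mirror_mount, driver, lens_tube, beaker from where it was at the start of the episode above 0.02 m).
It also fails if it takes over 54 s, if anything falls off the work surface, if the arm or the gripper's body presses on something with over 40 N, if the wrist force passes 120 N, or if a joint passes its speed limit or range.

## Working session

There is one attempt and no reset: what is moved stays moved. The work goes in short steps, Python scripts to look and compute and a shell command to move; the robot and the scene stay as the last step left them, time stands still between calls to the robot, and variables do not carry over. Pictures are saved under pics/ and viewed, at most 10 in all, crops included, and the job is handed in when it is done.

```bash
mkdir -p pics; cat > h.py <<'E'
import numpy as np,cv2
from rig import ctrl,grab_frame,camera_info
def K(n):
    c=camera_info(n);f=192/np.tan(np.radians(c["fovy"])/2);return f,c["cx"],c["cy"],np.array(c["camera_from_world"])
def world(n,u,v,z=None,d=None):
    f,cx,cy,T=K(n);r=np.array([(u-cx)/f,(v-cy)/f,1.]);R=T[:3,:3];o=-R.T@T[:3,3];w=R.T@r
    return o+w*(d if d is not None else (z-o[2])/w[2])
def cloud(n,D):
    f,cx,cy,T=K(n);v,u=np.mgrid[:384,:512];P=np.stack([(u-cx)/f*D,(v-cy)/f*D,D],-1)
    return (P-T[:3,3])@T[:3,:3]
def proj(n,p):
    f,cx,cy,T=K(n);q=T[:3,:3]@np.array(p)+T[:3,3];return f*q[0]/q[2]+cx,f*q[1]/q[2]+cy
E
python3 - <<'E'
from h import *
for n in("scene","top"):
    a,d=grab_frame(n);cv2.imwrite(f"pics/{n}0.png",a);np.savez(f"{n}0.npz",a=a,d=d)
    f,cx,cy,T=K(n);print(n,f,cx,cy,-T[:3,:3].T@T[:3,3],T[2,:3],(d>0).mean())
s=ctrl.get_obs();print(s)
E
```

```text
scene 411.6432682179944 252.81274147479692 194.83148361375666 [ 1.29635912 -0.12763894  0.68242512] [-0.77223548  0.12688376 -0.62253745] 0.9959818522135416
top 436.49891762211917 254.80942040697903 188.06660404252597 [0.37781549 0.00129243 1.19348895] [ 0.11814159 -0.00918518 -0.99295428] 0.9959360758463541
{'t': 0.1, 'joint_pos': array([ 1.42460710e+00,  3.85468612e-01,  6.74696400e-03, -4.33964523e-04,
       -1.19401452e+00, -2.58593911e-01]), 'joint_vel': array([ 0.0009566 , -0.00122197,  0.00448161,  0.00292421,  0.00118338,
       -0.00246737]), 'joint_efforts': array([-4.01108991e-04, -3.91692066e+01,  1.87935001e+01,  4.23196301e+00,
        1.34497249e-02, -7.32639660e-05]), 'ee_pos': array([0.24591738, 0.57400464, 0.22956973]), 'eef_rot': array([ 9.79717868e-04,  9.79572073e-01, -2.01090956e-01, -1.46882654e-04]), 'wrist_force': array([-0.22346454,  0.44377859, -0.78058635]), 'moment': array([ 0.02052768,  0.0274649 , -0.01183397]), 'grip_force': 0.0, 'grip_width': 0.08693899972362504}
```

View pics/top0.png

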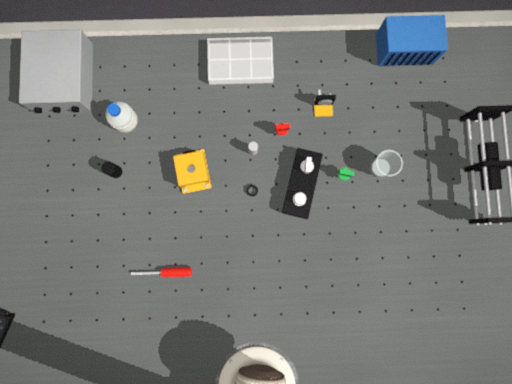

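View pics/scene0.png

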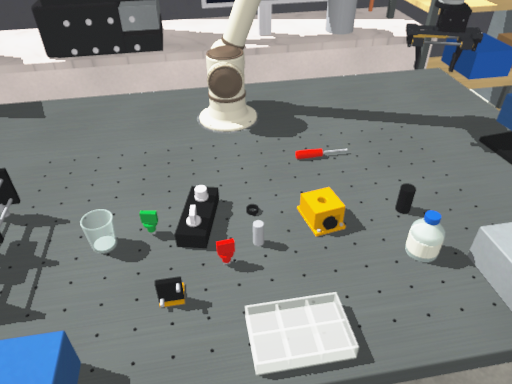

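The top view shows the stand at about (302,183), the winged spindle at about (308,164), the round one at (300,199), the gold block at about (192,171) with its bore at about (191,169), and the post (253,147) and ring (252,190) between them. The green and red look-alikes are at (346,173) and (283,128).

```bash
cat > m.py <<'E'
from h import *
def run(tag):
    out={}
    z=np.load(f"top{tag}.npz");a,d=z["a"],z["d"];P=cloud("top",d);hsv=cv2.cvtColor(a,cv2.COLOR_BGR2HSV)
    roi=np.zeros(d.shape,bool);roi[145:225,275:330]=1
    # stand top
    m=roi&(hsv[...,2]<60)&(abs(P[...,2]-.04)<.006);r=cv2.minAreaRect(P[m][:,:2].astype(np.float32)*1000);print("stand",m.sum(),r,P[m][:,2].mean())
    w=roi&(P[...,2]>.065)&(P[...,2]<.09);print("wing px",w.sum(),P[w].mean(0),P[w][:,2].max(),cv2.minAreaRect(P[w][:,:2].astype(np.float32)*1000))
    roi[:]=0;roi[140:200,165:220]=1
    m=roi&(abs(P[...,2]-.06)<.006);q=P[m];print("mount top",m.sum(),q.mean(0),cv2.minAreaRect(q[:,:2].astype(np.float32)*1000))
    g=roi&(hsv[...,1]<120)|(roi&(P[...,2]<.054)&(P[...,2]>0.02))
    sub=np.zeros(d.shape,bool);sub[160:178,183:201]=1
    b=sub&(hsv[...,1]<140);v,u=np.nonzero(b);print("bore px",b.sum(),u.mean(),v.mean(),world("top",u.mean(),v.mean(),z=.06))
if __name__=="__main__":
    run("0")
    a=np.load("top0.npz")["a"];c=cv2.resize(a[140:225,165:330],None,fx=4.8,fy=4.8,interpolation=cv2.INTER_CUBIC);cv2.imwrite("pics/crop0.png",c)
E
python3 m.py
```

```text
stand 1284 ((525.7620239257812, -136.18154907226562), (70.08001708984375, 179.05734252929688), 74.60704803466797) 0.03849124569549036
wing px 147 [ 0.52406858 -0.13561041  0.07027779] 0.07848460519385599 ((528.1398315429688, -132.40704345703125), (28.82111358642578, 121.01132202148438), 79.86000061035156)
mount top 833 [0.57030751 0.15969698 0.05854923] ((570.5335083007812, 159.81857299804688), (80.96766662597656, 78.58224487304688), 10.269852638244629)
bore px 45 190.9777777777778 168.42222222222222 [0.56949216 0.15688743 0.06      ]
```

View pics/crop0.png

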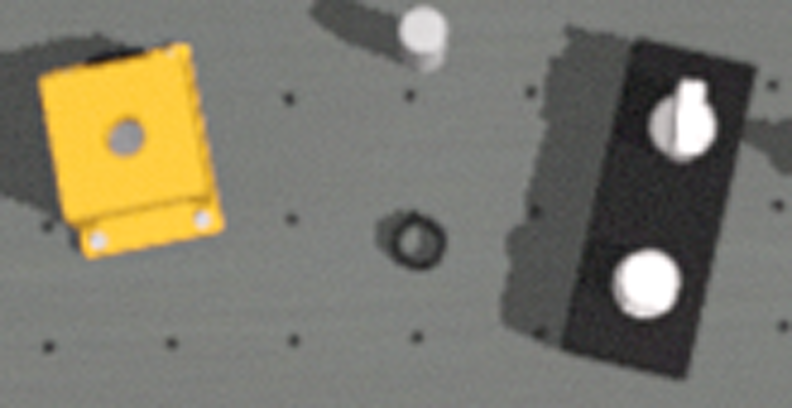

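The crop shows the bore at about (126,137), the winged spindle's flange at about (683,127) with its wing pointing almost straight up, and the round head at (647,283). Next I'll measure the wing's axis and cross-check it in the scene view.

```bash
python3 - <<'E'
from h import *
for n,roi in (("top",(150,178,293,325)),("scene",(198,232,180,206))):
    z=np.load(n+"0.npz");P=cloud(n,z["d"]);a=z["a"]
    s=np.zeros(a.shape[:2],bool);s[roi[0]:roi[1],roi[2]:roi[3]]=1
    m=s&(P[...,2]>.058)&(P[...,2]<.085)&(a.min(2)>120)
    if n=="top":
        r=cv2.minAreaRect(P[m][:,:2].astype(np.float32)*1000)
        t=m&(P[...,2]>.07);print("top face",t.sum(),P[t].mean(0),cv2.minAreaRect(P[t][:,:2].astype(np.float32)*1000))
        C=np.cov(P[t][:,:2].T);w,V=np.linalg.eigh(C);print(w*1e6,V[:,1],np.degrees(np.arctan2(V[1,1],V[0,1])))
    print(n,m.sum(),P[m].mean(0),P[m][:,2].max(), P[m].min(0),P[m].max(0))
# flange centre
z=np.load("top0.npz");P=cloud("top",z["d"]);a=z["a"];s=np.zeros(a.shape[:2],bool);s[150:180,293:325]=1
m=s&(P[...,2]>.041)&(P[...,2]<.05)&(a.min(2)>90);print("flange",m.sum(),cv2.minEnclosingCircle(P[m][:,:2].astype(np.float32)*1000))
# scene mount top & bore, stand top
z=np.load("scene0.npz");P=cloud("scene",z["d"]);a=z["a"];h=cv2.cvtColor(a,cv2.COLOR_BGR2HSV)
s=np.zeros(a.shape[:2],bool);s[180:240,290:355]=1
m=s&(abs(P[...,2]-.06)<.005)&(P[...,2]>.055);print("mount",m.sum(),P[m].mean(0),cv2.minAreaRect(P[m][:,:2].astype(np.float32)*1000))
s[:]=0;s[180:250,170:225]=1
m=s&(abs(P[...,2]-.04)<.005)&(a.max(2)<60);print("stand",m.sum(),P[m][:,2].mean(),cv2.minAreaRect(P[m][:,:2].astype(np.float32)*1000))
print(proj("top",(.5695,.159,.06)),proj("scene",(.5695,.159,.06)))
cv2.imwrite("pics/s1.png",cv2.resize(z["a"][170:250,170:360],None,fx=4,fy=4,interpolation=cv2.INTER_CUBIC))
E
```

```text
top face 66 [ 0.56916763 -0.14826831  0.07414201] ((568.5143432617188, -148.1848907470703), (11.512105941772461, 35.864986419677734), 81.6378402709961)
[ 12.72327783 118.55625405] [-0.98948298  0.14464934] 171.68302625412838
top 77 [ 0.56809521 -0.14763774  0.07281873] 0.07848460519385599 [ 0.55030711 -0.15540307  0.05941944] [ 0.58634621 -0.14041266  0.07848461]
scene 103 [ 0.5763427 -0.1497791  0.0719078] 0.07860483679118332 [ 0.5524363  -0.15833398  0.05808354] [ 0.59155032 -0.14186778  0.07860484]
flange 62 ((569.4635009765625, -151.40481567382812), 19.992431640625)
mount 749 [0.57556913 0.15736461 0.06017073] ((571.8988647460938, 158.11715698242188), (84.53997039794922, 79.67730712890625), 9.602243423461914)
stand 962 0.04026562690906817 ((530.0738525390625, -137.21336364746094), (68.40615844726562, 179.86241149902344), 74.47897338867188)
(np.float64(190.17286480435462), np.float64(168.4421076283522)) (np.float64(321.823350347423), np.float64(198.6410787116484))
```

View pics/s1.png

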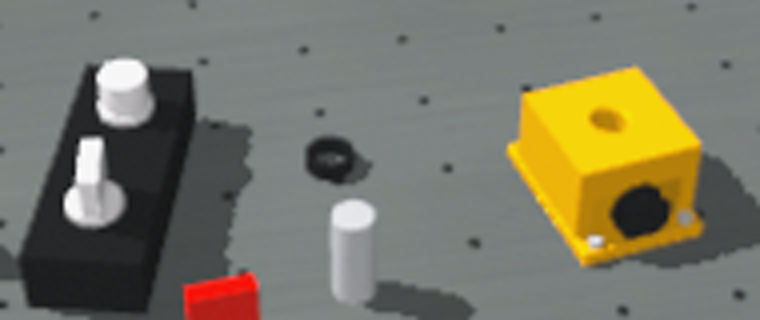

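The scene crop agrees: winged spindle on the near side at (95,200), and the bore at (607,120), within about 1 px of where I projected it. The estimates are:
- **Spindle:** (0.5695, -0.1485), with the wing at -8.4°.
- **Bore:** (0.570, 0.158), with the block's x axis at +10°.

Next I'll move to above the spindle.

```bash
cat >> h.py <<'E'
from scipy.spatial.transform import Rotation as Ro
def go(x,y,z,yaw):
    s=ctrl.get_obs();R=Ro.from_quat(np.roll(s["eef_rot"],-1)).as_matrix();ps=np.degrees(np.arctan2(R[1,0],R[0,0]))
    e=(yaw-ps+90)%180-90
    D=R.T@(np.array([x,y,z])-s["ee_pos"])*100
    print("t",round(s["t"],2),"p",s["ee_pos"].round(4),"yaw",round(ps,1),"tilt",R[:,2].round(3),"F",s["wrist_force"].round(1),"w",round(s["grip_width"],4),"gf",round(s["grip_force"],1),"| cm",D.round(2),"wz",round(-e,1),"j",s["joint_pos"].round(2))
E
python3 -m handwheel '[{"dx":4.5,"dy":4.1},{"dx":4.5,"dy":4.1},{"dx":4.5,"dy":4.1},{"dx":4.5,"dy":4.1},{"dx":4.5,"dy":4.1},{"dx":4.5,"dy":4.1},{"dx":4.5,"dy":4.1},{"dx":4.5,"dy":4.1},{"dx":4.5,"dy":4.1},{"dx":4.5,"dy":4.1},{"dx":4.5,"dy":4.1},{"dx":4.5,"dy":4.1},{"dx":4.2,"dy":4.1},{"wz":-7.4},{"wz":-7.4},{},{}]' 5
python3 -c "
from h import *;go(.5695,-.1485,.13,-8.4)"
```

```text
t 0.1 p [0.2459 0.574  0.2296] yaw -23.2 tilt [-0.001 -0.002 -1.   ] F [-0.2  0.4 -0.8] w 0.0869 gf 0.0 | cm [58.2  53.64 10.07] wz -14.8 j [ 1.42  0.39  0.01 -0.   -1.19 -0.26]invalid input
```

```bash

python3 -m handwheel '[{"dx":4.5,"dy":4.1},{"dx":4.5,"dy":4.1},{"dx":4.5,"dy":4.1},{"dx":4.5,"dy":4.1},{"dx":4.5,"dy":4.1},{"dx":4.5,"dy":4.1},{"dx":4.5,"dy":4.1},{"dx":4.5,"dy":4.1},{"dx":4.5,"dy":4.1},{"dx":4.5,"dy":4.1},{"dx":4.5,"dy":4.1},{"dx":4.5,"dy":4.1},{"dx":4.2,"dy":4.1},{"wz":-7.4},{"wz":-7.4},{"dz":0},{"dz":0}]' 5
python3 -c "
from h import *;go(.5695,-.1485,.13,-8.4)"
```

```text
t 0.1 p [0.2459 0.574  0.2296] yaw -23.2 tilt [-0.001 -0.002 -1.   ] F [-0.2  0.4 -0.8] w 0.0869 gf 0.0 | cm [58.2  53.64 10.07] wz -14.8 j [ 1.42  0.39  0.01 -0.   -1.19 -0.26]invalid input
```

```bash
python3 -m handwheel '[{"dx":0,"dy":0,"dz":0,"wx":0,"wy":0,"wz":0}]' 5; python3 -m handwheel '[{"dx":2}]'; python3 -m handwheel --help | head; python3 -m handwheel '[{"dx":2.0,"dy":2.0}]' 5.0
```

```text
t: 0.22
ee_pos: [0.246, 0.5742, 0.23]
eef_rot: [0.001, 0.98, -0.201, -0.0]
wrist_force: [-0.2, -0.5, -0.1]
grip_width: 0.0827
grip_force: 0.0invalid input
invalid input: not JSON, or not a number
invalid input
```

All six keys are required in each row.

```bash

python3 -m handwheel '[{"dx":4.5,"dy":4.1,"dz":0,"wx":0,"wy":0,"wz":0},{"dx":4.5,"dy":4.1,"dz":0,"wx":0,"wy":0,"wz":0},{"dx":4.5,"dy":4.1,"dz":0,"wx":0,"wy":0,"wz":0},{"dx":4.5,"dy":4.1,"dz":0,"wx":0,"wy":0,"wz":0},{"dx":4.5,"dy":4.1,"dz":0,"wx":0,"wy":0,"wz":0},{"dx":4.5,"dy":4.1,"dz":0,"wx":0,"wy":0,"wz":0},{"dx":4.5,"dy":4.1,"dz":0,"wx":0,"wy":0,"wz":0},{"dx":4.5,"dy":4.1,"dz":0,"wx":0,"wy":0,"wz":0},{"dx":4.5,"dy":4.1,"dz":0,"wx":0,"wy":0,"wz":0},{"dx":4.5,"dy":4.1,"dz":0,"wx":0,"wy":0,"wz":0},{"dx":4.5,"dy":4.1,"dz":0,"wx":0,"wy":0,"wz":0},{"dx":4.5,"dy":4.1,"dz":0,"wx":0,"wy":0,"wz":0},{"dx":4.2,"dy":4.1,"dz":0,"wx":0,"wy":0,"wz":0},{"dx":0,"dy":0,"dz":0,"wx":0,"wy":0,"wz":-7.4},{"dx":0,"dy":0,"dz":0,"wx":0,"wy":0,"wz":-7.4},{"dx":0,"dy":0,"dz":0,"wx":0,"wy":0,"wz":0},{"dx":0,"dy":0,"dz":0,"wx":0,"wy":0,"wz":0}]' 5
python3 -c "
from h import *;go(.5695,-.1485,.12,-8.4)"
```

```text
t: 2.35
ee_pos: [0.5711, -0.1445, 0.2305]
eef_rot: [0.0, 0.997, -0.074, -0.0]
wrist_force: [0.2, 0.4, -0.1]
grip_width: 0.0501
grip_force: 0.0
t 2.35 p [ 0.5711 -0.1445  0.2305] yaw -8.5 tilt [-0.  0. -1.] F [ 0.2  0.4 -0.1] w 0.0501 gf 0.0 | cm [-0.1   0.42 11.05] wz -0.1 j [ 0.03  0.32 -0.08 -0.   -1.16  1.4 ]
```

```bash

python3 -m handwheel '[{"dx":-0.1,"dy":0.4,"dz":5,"wx":0,"wy":0,"wz":0},{"dx":0,"dy":0,"dz":5,"wx":0,"wy":0,"wz":0},{"dx":0,"dy":0,"dz":3,"wx":0,"wy":0,"wz":0},{"dx":0,"dy":0,"dz":0,"wx":0,"wy":0,"wz":0}]'
python3 - <<'E'
from h import *
go(.5695,-.1485,.057,-8.4)
a,d=grab_frame("scene");np.savez("s2.npz",a=a,d=d)
cv2.imwrite("pics/s2.png",cv2.resize(a[120:250,130:280],None,fx=4,fy=4,interpolation=cv2.INTER_CUBIC))
E
```

```text
t: 2.85
ee_pos: [0.5679, -0.1482, 0.0983]
eef_rot: [0.0, 0.997, -0.074, -0.003]
wrist_force: [0.6, 0.5, 0.2]
grip_width: 0.0502
grip_force: 0.0
t 2.85 p [ 0.5679 -0.1482  0.0983] yaw -8.4 tilt [-0.006  0.    -1.   ] F [0.6 0.5 0.2] w 0.0502 gf 0.0 | cm [0.19 0.01 4.13] wz -0.0 j [ 0.02  0.45 -0.26 -0.   -0.87  1.4 ]
```

View pics/s2.png

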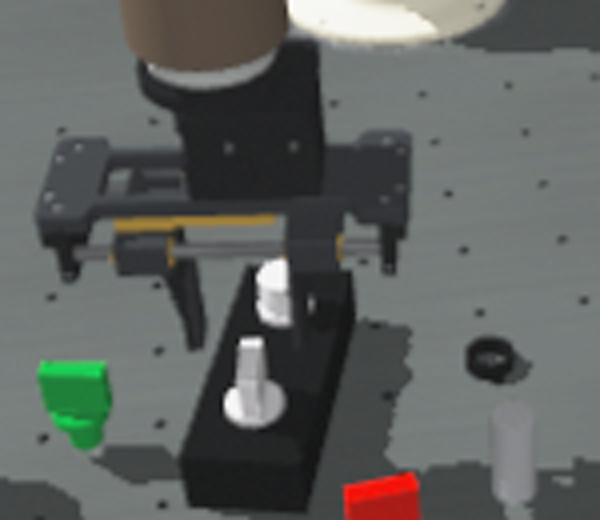

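The wing at (252,370) sits centred between the fingertips at (195,345) and (300,340), so I'll lower and close.

```bash

python3 -m handwheel '[{"dx":0.1,"dy":0,"dz":2,"wx":0,"wy":0,"wz":0},{"dx":0,"dy":0,"dz":2,"wx":0,"wy":0,"wz":0},{"dx":0,"dy":0,"dz":0,"wx":0,"wy":0,"wz":0},{"dx":0,"dy":0,"dz":0,"wx":0,"wy":0,"wz":0}]'
python3 -m handwheel '[{"dx":0,"dy":0,"dz":0,"wx":0,"wy":0,"wz":0},{"dx":0,"dy":0,"dz":0,"wx":0,"wy":0,"wz":0},{"dx":0,"dy":0,"dz":0,"wx":0,"wy":0,"wz":0},{"dx":0,"dy":0,"dz":0,"wx":0,"wy":0,"wz":0},{"dx":0,"dy":0,"dz":0,"wx":0,"wy":0,"wz":0}]' 0.5
python3 -c "
from h import *;go(.5695,-.1485,.16,-8.4)"
```

```text
t: 3.4
ee_pos: [0.572, -0.1487, 0.0626]
eef_rot: [0.0, 0.997, -0.073, 0.002]
wrist_force: [-0.3, 1.2, -0.7]
grip_width: 0.05
grip_force: 0.0
t: 4.03
ee_pos: [0.5705, -0.1487, 0.0606]
eef_rot: [0.0, 0.997, -0.073, -0.0]
wrist_force: [-0.8, -0.8, 0.4]
grip_width: 0.0121
grip_force: 30.0
t 4.03 p [ 0.5705 -0.1487  0.0606] yaw -8.4 tilt [-0. -0. -1.] F [-0.8 -0.8  0.4] w 0.0121 gf 30.0 | cm [-0.11 -0.01 -9.94] wz 0.0 j [ 0.02  0.5  -0.29  0.   -0.79  1.4 ]
```

```bash

python3 -m handwheel '[{"dx":0,"dy":0,"dz":-1,"wx":0,"wy":0,"wz":0},{"dx":0,"dy":0,"dz":-2,"wx":0,"wy":0,"wz":0},{"dx":0,"dy":0,"dz":-2.5,"wx":0,"wy":0,"wz":0},{"dx":0,"dy":0,"dz":-2.5,"wx":0,"wy":0,"wz":0},{"dx":0,"dy":0,"dz":0,"wx":0,"wy":0,"wz":0},{"dx":-0.4,"dy":-3,"dz":0,"wx":0,"wy":0,"wz":0},{"dx":-0.8,"dy":-5,"dz":0,"wx":0,"wy":0,"wz":0},{"dx":-0.8,"dy":-5,"dz":0,"wx":0,"wy":0,"wz":0},{"dx":-0.8,"dy":-5,"dz":0,"wx":0,"wy":0,"wz":0},{"dx":-0.8,"dy":-5,"dz":0,"wx":0,"wy":0,"wz":0},{"dx":-0.5,"dy":-4,"dz":0,"wx":0,"wy":0,"wz":0},{"dx":-0.4,"dy":-3.3,"dz":0,"wx":0,"wy":0,"wz":0},{"dx":0,"dy":0,"dz":0,"wx":0,"wy":0,"wz":7},{"dx":0,"dy":0,"dz":0,"wx":0,"wy":0,"wz":7},{"dx":0,"dy":0,"dz":0,"wx":0,"wy":0,"wz":7},{"dx":0,"dy":0,"dz":0,"wx":0,"wy":0,"wz":0},{"dx":0,"dy":0,"dz":0,"wx":0,"wy":0,"wz":0},{"dx":0,"dy":0,"dz":0,"wx":0,"wy":0,"wz":0}]' 
python3 - <<'E'
from h import *
go(.5705,.158,.14,-30)
for n in("scene","top"):
    a,d=grab_frame(n);np.savez(n+"3.npz",a=a,d=d)
    r=(120,240,250,400) if n=="scene" else (110,210,130,260)
    cv2.imwrite(f"pics/{n}3.png",cv2.resize(a[r[0]:r[1],r[2]:r[3]],None,fx=5,fy=5,interpolation=cv2.INTER_CUBIC))
E
```

```text
t: 6.28
ee_pos: [0.5702, 0.1576, 0.1403]
eef_rot: [0.0, 0.967, -0.253, -0.0]
wrist_force: [0.7, 0.3, -0.2]
grip_width: 0.0114
grip_force: 30.0
t 6.28 p [0.5702 0.1576 0.1403] yaw -29.3 tilt [-0. -0. -1.] F [ 0.7  0.3 -0.2] w 0.0114 gf 30.0 | cm [ 0.01 -0.05  0.03] wz 0.7 j [ 0.54  0.41 -0.2  -0.   -0.96  0.52]
```

View pics/scene3.png

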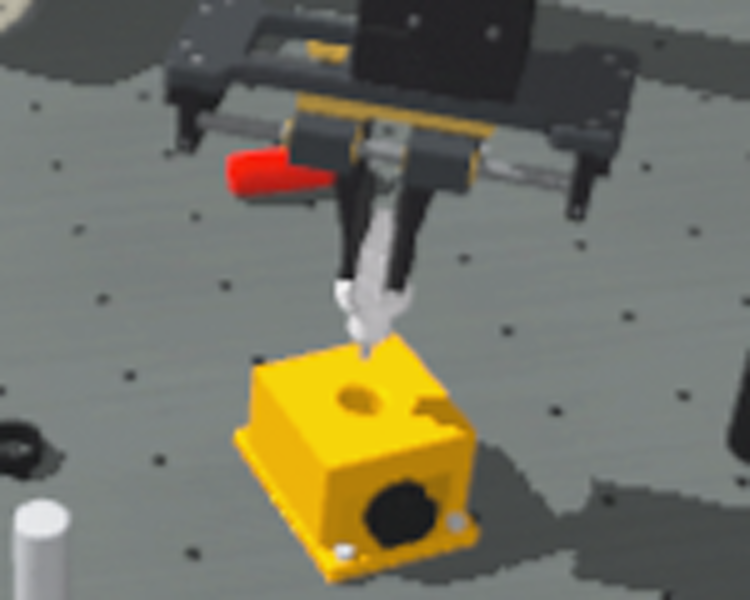

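The scene view shows the spindle held upright, its tongue tip at crop (365,355) and its flange at about (374,297), above the bore mouth at (360,400). I'll measure each from the same camera so the calibration bias cancels.

```bash
python3 - <<'E'
from h import *
z=np.load("scene3.npz");a=z["a"];h=cv2.cvtColor(a,cv2.COLOR_BGR2HSV)
P=cloud("scene",z["d"])
# bore: dark-gold ellipse on top face
s=np.zeros(a.shape[:2],bool);s[194:206,315:330]=1
m=s&(h[...,2]<200);v,u=np.nonzero(m);print("bore px",m.sum(),u.min(),u.max(),v.min(),v.max(),u.mean(),v.mean(),world("scene",u.mean(),v.mean(),z=.06))
print(a[200,312:334,2],a[192:209,322,2])
# spindle: white-ish
s[:]=0;s[173:193,312:336]=1
w=s&(h[...,1]<60)&(h[...,2]>120)
for r in range(170,194):
    uu=np.nonzero(w[r])[0]
    if len(uu):print(r,uu.min(),uu.max(),len(uu),P[r,uu].mean(0).round(4),P[r,uu,2].min().round(4))
print(proj("scene",(.5702,.1576,.0887)),proj("scene",(.5702,.1576,.1197)),proj("scene",(.5702,.1576,.06)))
E
```

```text
bore px 22 318 323 198 202 320.72727272727275 199.6818181818182 [0.57280244 0.15525523 0.06      ]
[246 246 246 246 246 233 184 175 181 182 182 183 212 228 242 247 247 246
 246 246 246 221] [243 246 246 246 245 229 192 183 182 181 203 243 246 246 246 246 246]
173 312 335 15 [0.4809 0.1876 0.0694] -0.0013
174 312 335 14 [0.4759 0.1891 0.0626] -0.001
175 312 335 15 [0.4735 0.1923 0.0572] -0.0038
176 312 335 19 [0.4957 0.1817 0.0713] -0.0009
177 312 335 20 [0.5021 0.1806 0.0729] -0.0013
178 312 335 22 [0.5442 0.1651 0.1021] -0.0024
179 312 335 24 [0.5204 0.1765 0.0804] 0.0004
180 312 335 24 [0.516  0.1784 0.074 ] -0.0008
181 312 335 24 [0.5352 0.1709 0.0859] -0.0013
182 312 335 24 [0.4945 0.1876 0.0507] -0.0019
183 312 335 24 [0.4829 0.1926 0.0382] -0.0024
184 312 335 24 [0.4914 0.1897 0.0417] -0.0015
185 312 335 24 [0.4941 0.189  0.0406] -0.003
186 312 335 23 [0.4936 0.1888 0.037 ] -0.0011
187 312 335 20 [0.5325 0.1729 0.0653] -0.0011
188 312 335 16 [0.4795 0.1925 0.0193] -0.001
189 312 335 9 [0.4747 0.1977 0.0116] -0.0015
190 323 335 4 [0.4993 0.2104 0.0252] 0.0018
191 334 335 2 [ 4.742e-01  2.299e-01 -2.000e-04] -0.0022
192 335 335 1 [ 0.478   0.23   -0.0007] -0.0007
(np.float64(322.466625095746), np.float64(189.40169672487073)) (np.float64(323.72315846391155), np.float64(178.749899741891)) (np.float64(321.34723657944573), np.float64(198.89089894010283))
```

View pics/top3.png

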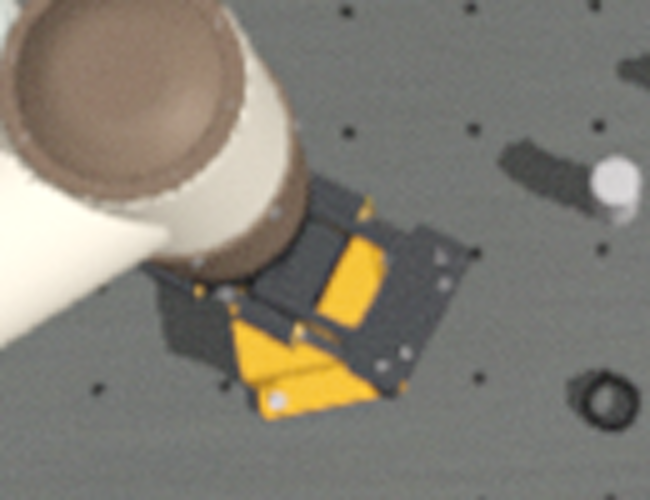

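The top view is blocked by the arm, but the scene view puts spindle and bore within about 1 mm of each other. I'll start a gentle descent.

```bash

python3 -m handwheel '[{"dx":0,"dy":0,"dz":1.5,"wx":0,"wy":0,"wz":1},{"dx":0,"dy":0,"dz":1.5,"wx":0,"wy":0,"wz":0},{"dx":0,"dy":0,"dz":0.4,"wx":0,"wy":0,"wz":0},{"dx":0,"dy":0,"dz":0,"wx":0,"wy":0,"wz":0},{"dx":0,"dy":0,"dz":0,"wx":0,"wy":0,"wz":0}]'
python3 -m handwheel '[{"dx":0,"dy":0,"dz":0.2,"wx":0,"wy":0,"wz":0},{"dx":0,"dy":0,"dz":0.2,"wx":0,"wy":0,"wz":0},{"dx":0,"dy":0,"dz":0,"wx":0,"wy":0,"wz":0}]'
python3 -c "
from h import *;go(.5705,.158,.0886,-30);print(ctrl.get_obs()['moment'])"
```

```text
t: 7.0
ee_pos: [0.5706, 0.1579, 0.1069]
eef_rot: [-0.0, 0.965, -0.262, 0.0]
wrist_force: [-0.6, 0.5, -1.8]
grip_width: 0.0115
grip_force: 30.0
t: 7.38
ee_pos: [0.5702, 0.1577, 0.1024]
eef_rot: [0.0, 0.965, -0.262, -0.0]
wrist_force: [0.0, -0.0, -1.2]
grip_width: 0.0118
grip_force: 30.0
t 7.38 p [0.5702 0.1577 0.1024] yaw -30.4 tilt [-0. -0. -1.] F [ 0.  -0.  -1.2] w 0.0118 gf 30.0 | cm [ 0.01 -0.05  1.38] wz -0.4 j [ 0.54  0.45 -0.24 -0.   -0.88  0.5 ]
[ 0.04530682 -0.02119092  0.05186193]
```

Nothing has touched yet. I'll continue in small steps.

```bash

python3 -m handwheel '[{"dx":0,"dy":0,"dz":0.15,"wx":0,"wy":0,"wz":0},{"dx":0,"dy":0,"dz":0.15,"wx":0,"wy":0,"wz":0},{"dx":0,"dy":0,"dz":0,"wx":0,"wy":0,"wz":0}]'
python3 -m handwheel '[{"dx":0,"dy":0,"dz":0.15,"wx":0,"wy":0,"wz":0},{"dx":0,"dy":0,"dz":0.15,"wx":0,"wy":0,"wz":0},{"dx":0,"dy":0,"dz":0,"wx":0,"wy":0,"wz":0}]'
python3 -m handwheel '[{"dx":0,"dy":0,"dz":0.2,"wx":0,"wy":0,"wz":0},{"dx":0,"dy":0,"dz":0.2,"wx":0,"wy":0,"wz":0},{"dx":0,"dy":0,"dz":0,"wx":0,"wy":0,"wz":0}]'
python3 -c "
from h import *;go(.5705,.158,.0886,-30);print(ctrl.get_obs()['moment'])"
```

```text
t: 7.75
ee_pos: [0.5704, 0.1578, 0.0995]
eef_rot: [-0.0, 0.965, -0.262, 0.0]
wrist_force: [0.2, -0.2, -1.0]
grip_width: 0.012
grip_force: 30.0
t: 8.12
ee_pos: [0.5705, 0.1578, 0.0965]
eef_rot: [-0.0, 0.965, -0.262, 0.0]
wrist_force: [0.7, -0.8, -1.3]
grip_width: 0.0119
grip_force: 30.0
t: 8.5
ee_pos: [0.5705, 0.1578, 0.0924]
eef_rot: [-0.0, 0.965, -0.262, 0.0]
wrist_force: [1.7, 0.1, -1.1]
grip_width: 0.0116
grip_force: 30.0
t 8.5 p [0.5705 0.1578 0.0924] yaw -30.4 tilt [ 0.  0. -1.] F [ 1.7  0.1 -1.1] w 0.0116 gf 30.0 | cm [-0.01 -0.02  0.38] wz -0.4 j [ 0.54  0.46 -0.25  0.   -0.86  0.5 ]
[ 0.06047254 -0.46331294 -0.00142458]
```

The shank is in the bore with only 1.7 N sideways. I'll ease that off in +x and keep going down to the coupling.

```bash

python3 -m handwheel '[{"dx":0.05,"dy":-0.02,"dz":0.15,"wx":0,"wy":0,"wz":0},{"dx":0,"dy":0,"dz":0.15,"wx":0,"wy":0,"wz":0},{"dx":0,"dy":0,"dz":0,"wx":0,"wy":0,"wz":0}]'
python3 -m handwheel '[{"dx":0,"dy":0,"dz":0.1,"wx":0,"wy":0,"wz":0},{"dx":0,"dy":0,"dz":0,"wx":0,"wy":0,"wz":0}]'
python3 -m handwheel '[{"dx":0,"dy":0,"dz":0.1,"wx":0,"wy":0,"wz":0},{"dx":0,"dy":0,"dz":0,"wx":0,"wy":0,"wz":0}]'
python3 -m handwheel '[{"dx":0,"dy":0,"dz":0.1,"wx":0,"wy":0,"wz":0},{"dx":0,"dy":0,"dz":0,"wx":0,"wy":0,"wz":0}]'
python3 -c "
from h import *;go(.5705,.158,.0886,-30);print(ctrl.get_obs()['moment'])"
```

```text
t: 8.88
ee_pos: [0.5707, 0.1576, 0.0893]
eef_rot: [0.0, 0.965, -0.262, -0.0]
wrist_force: [0.9, -0.7, -2.2]
grip_width: 0.0122
grip_force: 30.0
t: 9.12
ee_pos: [0.5707, 0.1576, 0.0886]
eef_rot: [0.0, 0.965, -0.262, -0.0]
wrist_force: [-0.2, 0.4, -0.2]
grip_width: 0.0118
grip_force: 30.0
t: 9.38
ee_pos: [0.5707, 0.1576, 0.0878]
eef_rot: [0.0, 0.965, -0.262, -0.0]
wrist_force: [-0.5, -0.6, 1.8]
grip_width: 0.0118
grip_force: 30.0
t: 9.62
ee_pos: [0.5708, 0.1576, 0.0866]
eef_rot: [0.0, 0.965, -0.262, -0.0]
wrist_force: [-0.5, 0.2, 2.5]
grip_width: 0.0118
grip_force: 30.0
t 9.62 p [0.5708 0.1576 0.0866] yaw -30.4 tilt [-0. -0. -1.] F [-0.5  0.2  2.5] w 0.0118 gf 30.0 | cm [-0.05 -0.02 -0.2 ] wz -0.4 j [ 0.54  0.47 -0.26  0.   -0.85  0.5 ]
[-0.05118647  0.30419226  0.00433109]
```

The tongue is on the coupling: about 3.7 N of push at roughly 1.5–2 mm of spring travel. I'll turn in 5° steps and stop when the push vanishes.

```bash
cat > chk.py <<'E'
from h import *
import sys
s=ctrl.get_obs();f=s["wrist_force"];R=Ro.from_quat(np.roll(s["eef_rot"],-1)).as_matrix()
print(round(s["t"],2),"yaw",round(np.degrees(np.arctan2(R[1,0],R[0,0])),1),"z",s["ee_pos"].round(4),"F",f.round(1),"M",s["moment"].round(2))
sys.exit(int(f[2]<0.7 or np.hypot(f[0],f[1])>6 or f[2]>9 or abs(s["moment"][2])>.12))
E
python3 -m handwheel '[{"dx":0,"dy":0,"dz":0.1,"wx":0,"wy":0,"wz":-2.5},{"dx":0,"dy":0,"dz":0,"wx":0,"wy":0,"wz":-2.5}]' >/dev/null; python3 chk.py || exit 
python3 -m handwheel '[{"dx":0,"dy":0,"dz":0,"wx":0,"wy":0,"wz":-2.5},{"dx":0,"dy":0,"dz":0,"wx":0,"wy":0,"wz":-2.5}]' >/dev/null; python3 chk.py || exit
python3 -m handwheel '[{"dx":0,"dy":0,"dz":0,"wx":0,"wy":0,"wz":-2.5},{"dx":0,"dy":0,"dz":0,"wx":0,"wy":0,"wz":-2.5}]' >/dev/null; python3 chk.py || exit
python3 -m handwheel '[{"dx":0,"dy":0,"dz":0,"wx":0,"wy":0,"wz":-2.5},{"dx":0,"dy":0,"dz":0,"wx":0,"wy":0,"wz":-2.5}]' >/dev/null; python3 chk.py || exit
```

```text
9.88 yaw -25.3 z [0.5712 0.1577 0.0858] F [-0.2 -0.5  2.4] M [-0.04  0.17  0.01]
10.12 yaw -20.3 z [0.5713 0.1578 0.086 ] F [ 0.2 -0.5  2.6] M [-0.07  0.08 -0.03]
10.38 yaw -15.3 z [0.5714 0.1578 0.086 ] F [ 0.1 -0.4  2.9] M [-0.03  0.03  0.02]
10.62 yaw -10.3 z [0.5715 0.1579 0.086 ] F [-0.3 -0.4  2.1] M [-0.03  0.04 -0.07]
```

```bash

python3 -m handwheel '[{"dx":0,"dy":0,"dz":0,"wx":0,"wy":0,"wz":-2.5},{"dx":0,"dy":0,"dz":0,"wx":0,"wy":0,"wz":-2.5}]' >/dev/null; python3 chk.py || exit 
python3 -m handwheel '[{"dx":0,"dy":0,"dz":0,"wx":0,"wy":0,"wz":-2.5},{"dx":0,"dy":0,"dz":0,"wx":0,"wy":0,"wz":-2.5}]' >/dev/null; python3 chk.py || exit
python3 -m handwheel '[{"dx":0,"dy":0,"dz":0,"wx":0,"wy":0,"wz":-2.5},{"dx":0,"dy":0,"dz":0,"wx":0,"wy":0,"wz":-2.5}]' >/dev/null; python3 chk.py || exit
python3 -m handwheel '[{"dx":0,"dy":0,"dz":0,"wx":0,"wy":0,"wz":-2.5},{"dx":0,"dy":0,"dz":0,"wx":0,"wy":0,"wz":-2.5}]' >/dev/null; python3 chk.py || exit
python3 -m handwheel '[{"dx":0,"dy":0,"dz":0,"wx":0,"wy":0,"wz":-2.5},{"dx":0,"dy":0,"dz":0,"wx":0,"wy":0,"wz":-2.5}]' >/dev/null; python3 chk.py || exit
python3 -m handwheel '[{"dx":0,"dy":0,"dz":0,"wx":0,"wy":0,"wz":-2.5},{"dx":0,"dy":0,"dz":0,"wx":0,"wy":0,"wz":-2.5}]' >/dev/null; python3 chk.py || exit
```

```text
10.88 yaw -5.3 z [0.5715 0.1579 0.086 ] F [-0.3  0.3  2.4] M [-0.03  0.03  0.01]
11.12 yaw -0.3 z [0.5715 0.1579 0.086 ] F [-0.5  1.2  3.3] M [-0.05 -0.04 -0.01]
11.38 yaw 4.7 z [0.5715 0.1579 0.086 ] F [-0.2  0.6  2.4] M [-0.04  0.02 -0.01]
11.62 yaw 9.7 z [0.5715 0.1579 0.086 ] F [ 0.4 -0.   2.1] M [-0.06 -0.04 -0.  ]
11.88 yaw 14.7 z [0.5715 0.1579 0.086 ] F [-0.4  0.   2.9] M [-0.09 -0.01  0.01]
12.12 yaw 19.7 z [0.5715 0.1579 0.086 ] F [0.3 0.4 1.7] M [-0.09 -0.03  0.02]
```

```bash

python3 -m handwheel '[{"dx":0,"dy":0,"dz":0,"wx":0,"wy":0,"wz":-2.5},{"dx":0,"dy":0,"dz":0,"wx":0,"wy":0,"wz":-2.5}]' >/dev/null; python3 chk.py || exit 
python3 -m handwheel '[{"dx":0,"dy":0,"dz":0,"wx":0,"wy":0,"wz":-2.5},{"dx":0,"dy":0,"dz":0,"wx":0,"wy":0,"wz":-2.5}]' >/dev/null; python3 chk.py || exit
python3 -m handwheel '[{"dx":0,"dy":0,"dz":0,"wx":0,"wy":0,"wz":-2.5},{"dx":0,"dy":0,"dz":0,"wx":0,"wy":0,"wz":-2.5}]' >/dev/null; python3 chk.py || exit
python3 -m handwheel '[{"dx":0,"dy":0,"dz":0,"wx":0,"wy":0,"wz":-2.5},{"dx":0,"dy":0,"dz":0,"wx":0,"wy":0,"wz":-2.5}]' >/dev/null; python3 chk.py || exit
python3 -m handwheel '[{"dx":0,"dy":0,"dz":0,"wx":0,"wy":0,"wz":-2.5},{"dx":0,"dy":0,"dz":0,"wx":0,"wy":0,"wz":-2.5}]' >/dev/null; python3 chk.py || exit
python3 -m handwheel '[{"dx":0,"dy":0,"dz":0,"wx":0,"wy":0,"wz":-2.5},{"dx":0,"dy":0,"dz":0,"wx":0,"wy":0,"wz":-2.5}]' >/dev/null; python3 chk.py || exit
```

```text
12.38 yaw 24.7 z [0.5715 0.1578 0.086 ] F [-0.3 -0.6  2.7] M [-0.13 -0.12 -0.02]
12.62 yaw 29.7 z [0.5715 0.1576 0.086 ] F [ 0.5 -0.5  2.9] M [-0.42 -0.19  0.02]
12.88 yaw 34.7 z [0.5708 0.1576 0.0851] F [ 0.7  0.6 -0.6] M [ 0.05 -0.11 -0.06]
```

The push vanished at yaw ~35° and the side force eased as well. I'll turn 3° more toward the slot's middle and lower, checking as it goes.

```bash
sed -i 's/f\[2\]<0.7 or //; s/f\[2\]>9/f[2]>5/' chk.py
python3 -m handwheel '[{"dx":0,"dy":0,"dz":0.05,"wx":0,"wy":0,"wz":-3},{"dx":0,"dy":0,"dz":0.05,"wx":0,"wy":0,"wz":0}]' >/dev/null; python3 chk.py || exit 
python3 -m handwheel '[{"dx":0,"dy":0,"dz":0.1,"wx":0,"wy":0,"wz":0},{"dx":0,"dy":0,"dz":0,"wx":0,"wy":0,"wz":0}]' >/dev/null; python3 chk.py || exit
python3 -m handwheel '[{"dx":0,"dy":0,"dz":0.1,"wx":0,"wy":0,"wz":0},{"dx":0,"dy":0,"dz":0,"wx":0,"wy":0,"wz":0}]' >/dev/null; python3 chk.py || exit
python3 -m handwheel '[{"dx":0,"dy":0,"dz":0.05,"wx":0,"wy":0,"wz":0},{"dx":0,"dy":0,"dz":0,"wx":0,"wy":0,"wz":0}]' >/dev/null; python3 chk.py || exit
python3 -m handwheel '[{"dx":0,"dy":0,"dz":0.05,"wx":0,"wy":0,"wz":0},{"dx":0,"dy":0,"dz":0,"wx":0,"wy":0,"wz":0}]' >/dev/null; python3 chk.py || exit
```

```text
13.12 yaw 37.6 z [0.5708 0.1576 0.0841] F [-0.1  1.  -1.7] M [-0.02 -0.12  0.07]
13.38 yaw 37.6 z [0.5708 0.1576 0.0833] F [ 1.  -0.8 -1. ] M [ 0.01 -0.22 -0.02]
13.62 yaw 37.6 z [0.5708 0.1577 0.0825] F [ 0.3  0.9 -1.2] M [ 0.01 -0.19 -0.03]
13.88 yaw 37.6 z [0.5708 0.1576 0.082 ] F [-0.5  0.2 -0.4] M [-0.03 -0.17 -0.  ]
14.12 yaw 37.6 z [0.5708 0.1576 0.0815] F [ 0.  -0.1 -1.8] M [-0.05 -0.16 -0.  ]
```

It has passed the 63 mm limit with no push, so the tongue is in the slot. I'll go on until the flange touches.

```bash
sed -i 's/f\[2\]>5/f[2]>1.5/' chk.py
python3 -m handwheel '[{"dx":0,"dy":0,"dz":0.05,"wx":0,"wy":0,"wz":0},{"dx":0,"dy":0,"dz":0,"wx":0,"wy":0,"wz":0}]' >/dev/null; python3 chk.py || exit
python3 -m handwheel '[{"dx":0,"dy":0,"dz":0.05,"wx":0,"wy":0,"wz":0},{"dx":0,"dy":0,"dz":0,"wx":0,"wy":0,"wz":0}]' >/dev/null; python3 chk.py || exit
python3 -m handwheel '[{"dx":0,"dy":0,"dz":0.05,"wx":0,"wy":0,"wz":0},{"dx":0,"dy":0,"dz":0,"wx":0,"wy":0,"wz":0}]' >/dev/null; python3 chk.py || exit
python3 -m handwheel '[{"dx":0,"dy":0,"dz":0.05,"wx":0,"wy":0,"wz":0},{"dx":0,"dy":0,"dz":0,"wx":0,"wy":0,"wz":0}]' >/dev/null; python3 chk.py || exit
python3 -m handwheel '[{"dx":0,"dy":0,"dz":0.05,"wx":0,"wy":0,"wz":0},{"dx":0,"dy":0,"dz":0,"wx":0,"wy":0,"wz":0}]' >/dev/null; python3 chk.py || exit
```

```text
14.38 yaw 37.6 z [0.5708 0.1576 0.081 ] F [ 1.5  0.5 -1.4] M [-0.08 -0.12  0.  ]
14.62 yaw 37.6 z [0.5708 0.1577 0.0806] F [ 0.1 -0.  -0.7] M [-0.02 -0.08  0.  ]
14.88 yaw 37.6 z [0.5709 0.1576 0.0806] F [-1.   0.2  3.7] M [-0.07  0.36  0.02]
```

The flange touched at z = 0.0806, exactly the expected height for home. I'll relieve the force, release, retreat and look.

```bash

python3 -m handwheel '[{"dx":0,"dy":0,"dz":-0.04,"wx":0,"wy":0,"wz":0},{"dx":0,"dy":0,"dz":0,"wx":0,"wy":0,"wz":0}]'
python3 -m handwheel '[{"dx":0,"dy":0,"dz":0,"wx":0,"wy":0,"wz":0},{"dx":0,"dy":0,"dz":0,"wx":0,"wy":0,"wz":0},{"dx":0,"dy":0,"dz":0,"wx":0,"wy":0,"wz":0},{"dx":0,"dy":0,"dz":0,"wx":0,"wy":0,"wz":0}]' 4
python3 -m handwheel '[{"dx":0,"dy":0,"dz":-1,"wx":0,"wy":0,"wz":0},{"dx":0,"dy":0,"dz":-3,"wx":0,"wy":0,"wz":0},{"dx":0,"dy":0,"dz":-5,"wx":0,"wy":0,"wz":0},{"dx":0,"dy":0,"dz":-3,"wx":0,"wy":0,"wz":0},{"dx":0,"dy":0,"dz":0,"wx":0,"wy":0,"wz":0},{"dx":0,"dy":0,"dz":0,"wx":0,"wy":0,"wz":0}]'
python3 - <<'E'
from h import *
go(.5705,.158,.14,-30)
a,d=grab_frame("scene");np.savez("s4.npz",a=a,d=d)
cv2.imwrite("pics/s4.png",cv2.resize(a[100:250,170:350],None,fx=4,fy=4,interpolation=cv2.INTER_CUBIC))
P=cloud("scene",d);s=np.zeros(d.shape,bool);s[170:215,305:340]=1
m=s&(P[...,2]>.07)&(P[...,2]<.11)&(a.min(2)>110);print("wing",m.sum(),P[m].mean(0),np.percentile(P[m][:,2],[2,98]))
E
```

```text
t: 15.12
ee_pos: [0.5708, 0.1576, 0.0806]
eef_rot: [0.0, 0.947, 0.322, 0.0]
wrist_force: [-0.8, 0.0, 2.2]
grip_width: 0.0117
grip_force: 30.0
t: 15.62
ee_pos: [0.5708, 0.1576, 0.0803]
eef_rot: [0.0, 0.947, 0.322, -0.0]
wrist_force: [-0.2, -0.5, 0.5]
grip_width: 0.0384
grip_force: 0.0
t: 16.38
ee_pos: [0.5703, 0.1575, 0.2003]
eef_rot: [-0.0, 0.947, 0.322, -0.0]
wrist_force: [0.0, -0.2, -0.2]
grip_width: 0.0399
grip_force: 0.0
t 16.38 p [0.5703 0.1575 0.2003] yaw 37.6 tilt [-0.001  0.    -1.   ] F [ 0.  -0.2 -0.2] w 0.0399 gf 0.0 | cm [ 0.05 -0.03  6.03] wz 67.6 j [ 0.54  0.35 -0.12 -0.   -1.1   1.68]
wing 191 [0.57548505 0.15646667 0.08666071] [0.07115101 0.09828152]
```

View pics/s4.png

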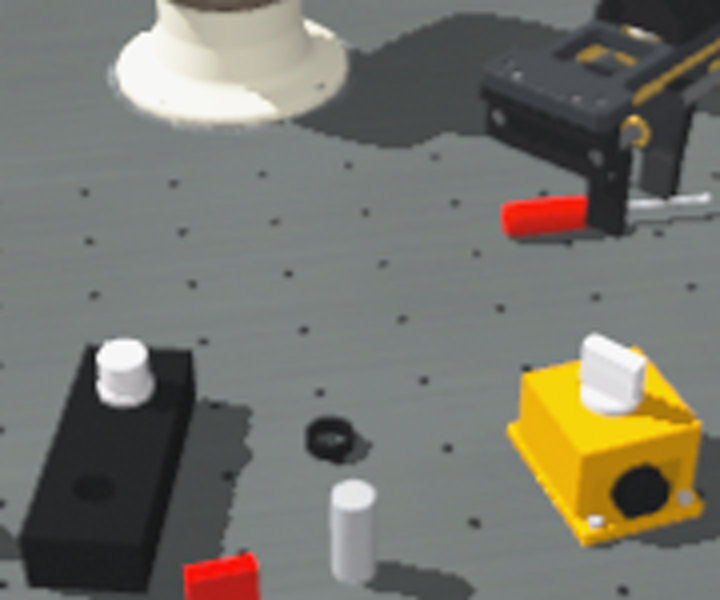

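The spindle is seated with its flange flush on the block at (610,395) and its wing upright. The wing top measures about 0.096–0.098 m against 0.096 m expected. The gripper is clear and the ring, post and round spindle are unmoved.

```bash
python3 -c "
from rig import ctrl;print(ctrl.job_done())"
```

```text
the job is handed in; nothing more can be done
None
```

The winged spindle is seated in the coupling's slot with its flange flush on the rotator block and released, and the job is handed in at about 16.5 s; no verdict came back, but measured contact forces stayed under about 6 N.

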